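Find the rocking tin lid and hold it shut for taping

TASK

One of the five round aluminium tins in the stock tray holds a stone too tall for it, so its lid rocks and gives when pressed instead of sitting tight. Press on the lids in turn, with care not to crush them, to find that one, then press it down level and fully home on its tin, and finish while still holding it down there, so that it can be taped shut. Touch only: lift no lid, and leave the gem jar, the stones and the tape where they are.

Things in the scene. Friction and masses are not known exactly. Their poses are not given: they have to be found in the camera images.
- stock_tray: Wooden stock tray, 166 x 116 x 30 mm, fixed to the table; origin: centre of its underside, x along its long side. Its grey foam (top 26 mm up) has two rows of three pockets at 50 mm pitch: five hold round tins 36 mm wide, the sixth (x +50, y -25 mm) a gem jar. The tins are bedded to differing depths, so a lid's height does not show how it sits: any one of the five may be the loose one.
- lid_1_top (a point): Centre of the top of the plain aluminium slip-on lid at tray x, y = -50, +25 mm, z up: 40 mm across, 10 mm skirt, about 20 g, top 46 mm above the table. All five are alike and start level. Four rest on their tins' rims and do not give. The loose one stands 5 mm above its rim on a stone on springy foam (about 1 N per mm): it rocks at the edge, goes down level at the middle, springs back when let go.
- lid_2_top (a point): Centre of the top of the plain aluminium slip-on lid at tray x, y = -50, -25 mm, z up: 40 mm across, 10 mm skirt, about 20 g, top 46 mm above the table. All five are alike and start level. Four rest on their tins' rims and do not give. The loose one stands 5 mm above its rim on a stone on springy foam (about 1 N per mm): it rocks at the edge, goes down level at the middle, springs back when let go.
- lid_3_top (a point): Centre of the top of the plain aluminium slip-on lid at tray x, y = 0, +25 mm, z up: 40 mm across, 10 mm skirt, about 20 g, top 46 mm above the table. All five are alike and start level. Four rest on their tins' rims and do not give. The loose one stands 5 mm above its rim on a stone on springy foam (about 1 N per mm): it rocks at the edge, goes down level at the middle, springs back when let go.
- lid_4_top (a point): Centre of the top of the plain aluminium slip-on lid at tray x, y = 0, -25 mm, z up: 40 mm across, 10 mm skirt, about 20 g, top 46 mm above the table. All five are alike and start level. Four rest on their tins' rims and do not give. The loose one stands 5 mm above its rim on a stone on springy foam (about 1 N per mm): it rocks at the edge, goes down level at the middle, springs back when let go.
- lid_5_top (a point): Centre of the top of the plain aluminium slip-on lid at tray x, y = +50, +25 mm, z up: 40 mm across, 10 mm skirt, about 20 g, top 46 mm above the table. All five are alike and start level. Four rest on their tins' rims and do not give. The loose one stands 5 mm above its rim on a stone on springy foam (about 1 N per mm): it rocks at the edge, goes down level at the middle, springs back when let go.
- gem_jar: Small black gem jar with a clear domed top, 33 mm across, 22 mm tall, standing in the sixth pocket; origin at the centre of its underside. Bystander.
- red_stone: Reddish polished palm stone, 48 x 35 x 24 mm, lying on the table; origin at its underside. Bystander.
- grey_stone: Blue-grey polished palm stone, 38 x 30 x 22 mm, lying on the table; origin at its underside. Bystander.
- tape_roll: Roll of brown tape lying flat on the table, 96 mm across, 48 mm tall; origin at the centre of its underside. Bystander.
Mind the look-alikes: they are no part of the job. Leave any black look-alike of the part that bears lid_5_top alone.

How it is judged:
By the outcome, as a careful person would: the job done as asked, in the order asked, and still so for the second after the job is handed in, while the arm keeps its last pose, push and grip.
It also fails if it takes over 48 s, if anything falls off the work surface, if the arm or the gripper's body presses on something with over 40 N, if the wrist force passes 120 N, or if a joint passes its speed limit or range.

ROBOT

A 6-joint arm with a two-finger parallel gripper is mounted at the origin on the work surface; the furniture and walls round the work are solid. World frame = base frame: x ahead of the robot, y to its left, z up, the work surface at z = 0. Lengths are in mm, angles in rad, forces in N, time in s.
With the tool pointing down it reaches from about 325 to 775 mm from the base axis. Payload 5.5 kg.
Tool frame: the origin (TCP) lies between the finger pads; the fingertips stand 14 mm ahead of it and the grasp point (between the pads) lies 5 mm behind it; z points along the fingers, y is the line along which they close (so a half turn about z gives the same grasp; the last joint's range is limited). The gripper opens to 85 mm and grips with 20 to 120 N. Pads are 22 mm wide; open, the fingers measure 114 mm over their backs; the gripper's body (76 mm by 85 mm) begins 54 mm behind the grasp point. The pads swing forward as they close: fully open they stand 13 mm farther back than shut.
Start: joints at [1.137, 0.091, 1.231, -0, 1.82, -0.057], TCP at [220.774, 557.921, 245.275] pointing down, gripper open.
Joint ranges: [-2.87, 2.87], [-0.86, 2.18], [0.17, 2.46], [-1.51, 4.65], [0.06, 2.69], [-2.65, 2.65]. Speed limits (rad/s): [2.57, 2.57, 3.01, 3.14, 3.14, 3.14].

INTERFACE

Orientations are given as a rotation vector (axis times angle).
In Python, from bench import robot gives the robot as it stands.
- The arm moves only by the shell command python3 -m crank 'ROWS' [FORCE]. ROWS is a JSON object of lists of equal length, an entry for each row: "delta_pos": the shift along the tool's x, y, z in cm, a list of three; "twist": the turn, a rotation vector about the tool's x, y, z in degrees, a list of three; "claw": the closure, from 0 (fully open) to 1 (shut). In form: {"delta_pos": [[x, y, z], ...], "twist": [[ax, ay, az], ...], "claw": [claw, ...]}. A call has exactly 10 rows; each row shifts and turns the commanded pose from where the row before left it, along the tool's axes as they then stand; what a row does not reach is not made up. A row lasts 1/10 s, in which the tool goes at most 50 mm and 8.59 degrees, less where a joint would pass 70% of its speed; a pose out of reach is approached as far as the arm can. A call with a gripper value outside its range is refused whole. The fingers move at their own pace and stop on an object; FORCE is the grip in N (left out, the last holds). Time passes only in rows, so rows that do not move let the fingers close, or fill a call up. It gives the time, the measured TCP pose, the force, the opening and the grip force at its end, in the units of the state.
- robot.get_obs(): the state, without advancing time (a new reading comes with each control period).
- robot.capture(name): name is "scene" or "top"; returns the picture (420x560x3 uint8, blue, green, red); there is no depth.
- robot.get_calibration(name): a dict with "mtx" (3x3 intrinsics, pixels), "k1" (the pictures are not rectified: a ray, as slopes to the right and down, at radius r is drawn at 1 + k1 r^2 times it, then the intrinsics apply), "R" (3x3) and "t" (3): a world point X has camera coordinates R X + t. Camera axes: x right, y down, z forward; pixel columns grow to the right and rows downward; lengths in mm; the calibration is good to about 2 mm. A picture is of the moment at which its call begins. get_calibration takes no time and is no camera call.
- robot.job_done(): hands the job in; it is judged then, once.
The state is a dict: "clock": time; "joint_pos": joint angles; "dq": joint speeds; "effort": joint torques, N m; "ee_pos": TCP position; "tcp_rot": TCP orientation; "contact_force": force on the tool from outside, world axes, zero at the start; "torque": the same for the moment, N m; "width": opening from 0.0 (shut) to 1.0 (fully open); "gripper_force": force on a finger pad.
Only numpy, scipy, OpenCV 4.12 (cv2) and the standard library are available. Lean on these libraries where they do the work, as an engineer would, in place of code of your own. Each camera call takes 0.05 s, during which the arm holds its last target. There are 200 camera calls.

## Working session

There is one attempt and no reset: what is moved stays moved. The work goes in short steps, Python scripts to look and compute and a shell command to move; the robot and the scene stay as the last step left them, time stands still between calls to the robot, and variables do not carry over. Pictures are saved under pics/ and viewed, at most 10 in all, crops included, and the job is handed in when it is done.

```bash
mkdir -p pics; cat > h.py <<'E'
import numpy as np, cv2
from bench import robot
def pix(n,p):
    c=robot.get_calibration(n); 
    X=np.array(c["R"])@np.array(p,float)+np.array(c["t"]).ravel(); s=X[:2]/X[2]; s=s*(1+c["k1"]*(s@s)); K=np.array(c["mtx"]); return K[:2,:2]@s+K[:2,2]
def ray(n,uv):
    c=robot.get_calibration(n); K=np.array(c["mtx"]); d=np.linalg.solve(K[:2,:2],np.array(uv,float)-K[:2,2]); s=d.copy()
    for _ in range(30): s=d/(1+c["k1"]*(s@s))
    R=np.array(c["R"]); t=np.array(c["t"]).ravel(); return -R.T@t, R.T@np.array([s[0],s[1],1])
def onz(n,uv,z):
    o,d=ray(n,uv); return o+d*(z-o[2])/d[2]
def tri(n1,a,n2,b):
    o1,d1=ray(n1,a);o2,d2=ray(n2,b)
    s=np.linalg.lstsq(np.c_[d1,-d2],o2-o1,rcond=None)[0]
    p,q=o1+s[0]*d1,o2+s[1]*d2; return (p+q)/2,np.linalg.norm(p-q)
E
python3 - <<'E'
from h import *
for n in("scene","top"):
    cv2.imwrite(f"pics/{n}0.png",robot.capture(n)); c=robot.get_calibration(n); print(n,c, )
print(robot.get_obs())
E
```

```text
scene {'mtx': array([[387.62394352,   0.        , 277.81093556],
       [  0.        , 387.62394352, 209.81618885],
       [  0.        ,   0.        ,   1.        ]]), 'k1': -0.0613667482883222, 'R': array([[ 0.56657753, -0.82397882, -0.00698625],
       [-0.58463882, -0.39600093, -0.70808242],
       [ 0.58067835,  0.40526802, -0.70609524]]), 't': array([-318.76612226,  288.35808871,  633.29302571])}
top {'mtx': array([[466.76962249,   0.        , 271.05658581],
       [  0.        , 466.76962249, 209.42995515],
       [  0.        ,   0.        ,   1.        ]]), 'k1': 0.014877224676146545, 'R': array([[ 0.00302231, -0.99997828, -0.0058564 ],
       [-0.99594326, -0.00248332, -0.08994919],
       [ 0.0899327 ,  0.00610449, -0.99592914]]), 't': array([ -58.17777059,  478.79753899, 1068.15543438])}
{'clock': 0.1, 'joint_pos': array([ 1.13731303e+00,  9.18356129e-02,  1.23178598e+00,  1.10579487e-05,
        1.81980123e+00, -5.67000510e-02]), 'dq': array([-0.00090722, -0.00066352, -0.0026272 , -0.00044747,  0.00031158,
       -0.00090288]), 'effort': array([ 1.81080759e-03, -4.60218287e+01, -4.19219899e+01, -7.32016406e-05,
        1.06979610e-02,  7.41148301e-05]), 'ee_pos': array([220.66064168, 557.70383745, 244.22117074]), 'tcp_rot': array([-5.88265481e-01, -3.08556072e+00,  2.78442693e-03]), 'contact_force': array([ 1.45288793, -0.27933985,  0.29848917]), 'torque': array([-0.05535245,  0.00738919, -0.0369877 ]), 'gripper_force': 0.0, 'width': 0.9970575258862823}
```

View pics/scene0.png

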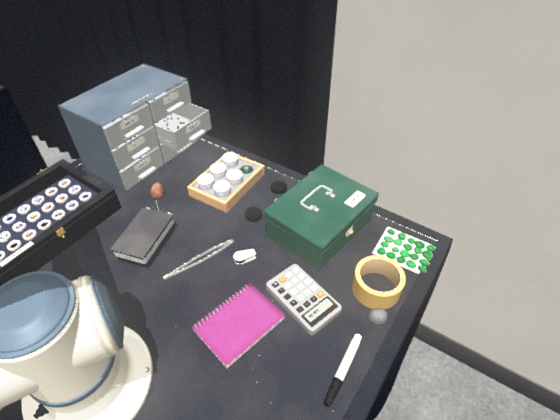

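View pics/top0.png

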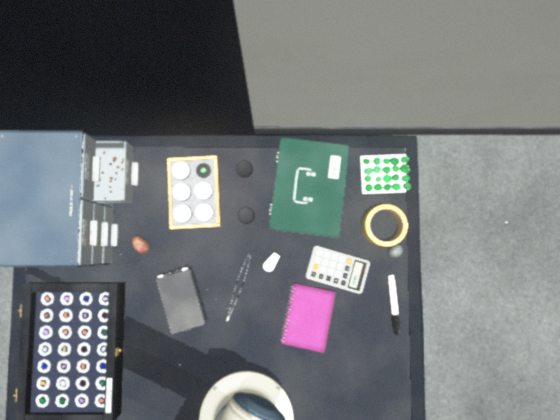

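The top view shows the tray at about (193,191), with lids at (180,170), (181,191), (181,213), (203,190) and (204,212) and the jar at (203,170). In the scene view the lids lie around (221,175), with the tall cabinet to the left and the black look-alikes outside the tray.

```bash
cat > m.py <<'E'
from h import *
def lids(n,box,show):
    im=robot.capture(n); x0,y0,x1,y1=box; c=im[y0:y1,x0:x1]
    b=cv2.resize(c,None,fx=6,fy=6,interpolation=cv2.INTER_CUBIC); hsv=cv2.cvtColor(b,cv2.COLOR_BGR2HSV)
    m=((hsv[...,2]>165)&(hsv[...,1]<50)).astype(np.uint8)*255
    m=cv2.morphologyEx(m,cv2.MORPH_OPEN,cv2.getStructuringElement(cv2.MORPH_ELLIPSE,(25,25)))
    cs,_=cv2.findContours(m,cv2.RETR_EXTERNAL,cv2.CHAIN_APPROX_NONE); out=[]
    for k in cs:
        if cv2.contourArea(k)<1500: continue
        e=cv2.fitEllipse(k); cv2.ellipse(b,e,(0,0,255),1); out.append(((e[0][0]+.5)/6-.5+x0,(e[0][1]+.5)/6-.5+y0,e[1][0]/6,e[1][1]/6))
    cv2.imwrite(show,b); return out
E
python3 - <<'E'
from m import *
a=lids("top",(155,145,230,238),"pics/t1.png"); b=lids("scene",(180,142,275,215),"pics/s1.png")
for k in a: print("top",np.round(k,1),np.round(onz("top",k[:2],46),1))
for k in b: print("scn",np.round(k,1),np.round(onz("scene",k[:2],46),1))
A,B=cv2.imread("pics/t1.png"),cv2.imread("pics/s1.png")
h=max(A.shape[0],B.shape[0]); o=np.zeros((h,A.shape[1]+B.shape[1],3),np.uint8);o[:A.shape[0],:A.shape[1]]=A;o[:B.shape[0],A.shape[1]:]=B
cv2.imwrite("pics/v1.png",cv2.resize(o,None,fx=.75,fy=.75))
# cabinet top corners: scene (65,103),(112,130),(190,88)?,(142,68)
for u in [(142,68),(65,103),(112,133),(188,80)]: print([np.round(onz("scene",u,z)) for z in (150,200,250)])
for u in [(82,131),(90,264),(137,143),(133,202)]: print([np.round(onz("top",u,z)) for z in (100,200,250)])
E
```

```text
top [193.2 193.2  52.3  77.4] [513.7 121.4  46. ]
scn [222.  177.2  37.7  54.9] [493.8 115.9  46. ]
[array([657., 554., 150.]), array([590., 458., 200.]), array([522., 362., 250.])]
[array([406., 570., 150.]), array([363., 472., 200.]), array([321., 374., 250.])]
[array([384., 345., 150.]), array([344., 270., 200.]), array([303., 194., 250.])]
[array([675., 381., 150.]), array([605., 302., 200.]), array([536., 224., 250.])]
[array([644., 359., 100.]), array([618., 317., 200.]), array([605., 296., 250.])]
[array([354., 330., 100.]), array([356., 291., 200.]), array([358., 272., 250.])]
[array([617., 237., 100.]), array([594., 207., 200.]), array([582., 192., 250.])]
[array([487., 242., 100.]), array([477., 212., 200.]), array([471., 197., 250.])]
```

View pics/v1.png

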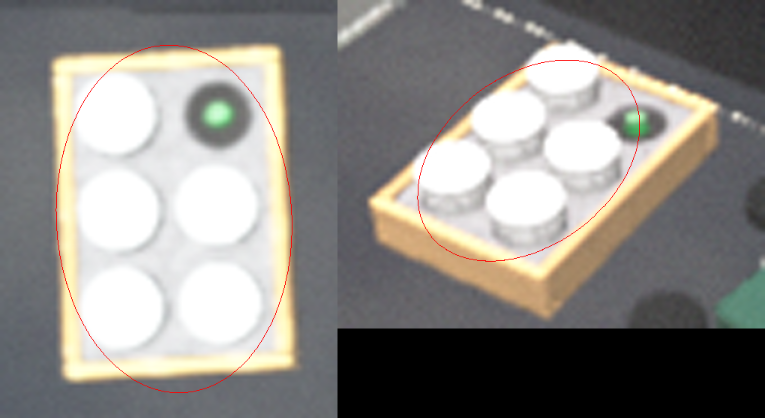

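```bash
sed -i 's/m=((hsv.*/m=(b.min(2)>TH[n]).astype(np.uint8)*255/; s/^def lids/TH={"top":240,"scene":215}\ndef lids/' m.py
python3 - <<'E'
from m import *
from scipy.spatial.transform import Rotation as Rn
a=lids("top",(155,145,230,238),"pics/t1.png"); b=lids("scene",(180,142,275,215),"pics/s1.png")
P=[onz("top",k[:2],46) for k in a]; 
for k,p in zip(a,P): print("top",np.round(k,1),np.round(p,1))
for k in b:
    q=onz("scene",k[:2],46); print("scn",np.round(k,1),np.round(q,1))
    i=int(np.argmin([np.linalg.norm(p-q) for p in P])); X,g=tri("top",a[i][:2],"scene",k[:2]); print("  tri",np.round(X,1),round(g,1))
print(Rn.from_rotvec(robot.get_obs()["tcp_rot"]).as_matrix().round(3))
A,B=cv2.imread("pics/t1.png"),cv2.imread("pics/s1.png")
h=max(A.shape[0],B.shape[0]); o=np.zeros((h,A.shape[1]+B.shape[1],3),np.uint8);o[:A.shape[0],:A.shape[1]]=A;o[:B.shape[0],A.shape[1]:]=B
cv2.imwrite("pics/v2.png",cv2.resize(o,None,fx=.75,fy=.75))
E
```

```text
top [181.3 212.9  17.8  18.4] [468.3 147.8  46. ]
top [203.  211.8  18.   18.3] [470.9  98.1  46. ]
top [180.6 191.1  17.6  18. ] [518.5 150.4  46. ]
top [202.3 190.   17.7  18.4] [521.1 100.7  46. ]
top [179.8 169.7  17.5  17.9] [568.1 153.2  46. ]
scn [221.3 185.2  14.1  17.8] [470.4  98.1  46. ]
  tri [470.8  98.3  45.6] 0.3
scn [205.  178.8  12.1  17.5] [466.4 146.2  46. ]
  tri [468.4 148.4  43.5] 0.3
scn [233.7 173.7  13.2  17. ] [520.  100.7  46. ]
  tri [520.9 101.2  45.2] 0.8
scn [217.7 167.6  11.9  16.9] [516.1 148.9  46. ]
  tri [518.7 151.2  43.3] 0.5
scn [229.5 157.1  11.   16. ] [565.4 151.8  46. ]
  tri [568.3 154.   43.3] 0.7
[[-0.93   0.368 -0.   ]
 [ 0.368  0.93  -0.001]
 [ 0.    -0.001 -1.   ]]
```

View pics/v2.png

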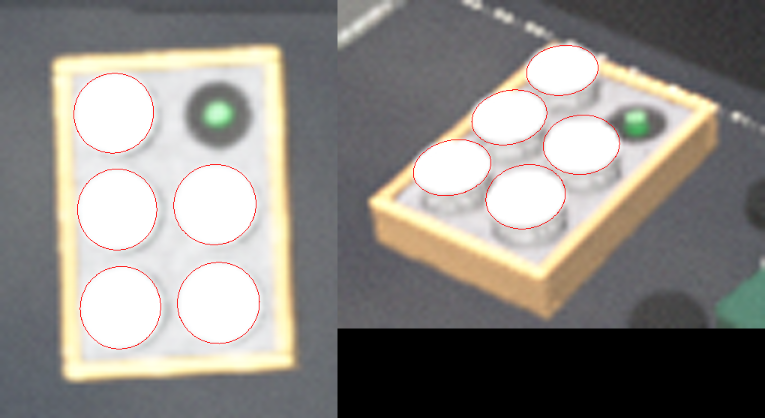

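Lid centres in world mm, from the two-view fit with tops at about 45:
- lid 1: (468,148)
- lid 2: (471,98)
- lid 3: (519,151)
- lid 4: (521,101)
- lid 5: (568,154)

The cabinet is about 200 mm tall, so I go up and over it with the fingers shut.

```bash
python3 -m crank '{"delta_pos":[[0,0,-2],[0,0,-2],[0,0,-2],[-1.89,-3.515,0],[-1.89,-3.515,0],[-1.89,-3.515,0],[-1.89,-3.515,0],[-1.89,-3.515,0],[-1.89,-3.515,0],[-1.89,-3.515,0]],"twist":[[0,0,-8.2],[0,0,-8.2],[0,0,-8.2],[0,0,0],[0,0,0],[0,0,0],[0,0,0],[0,0,0],[0,0,0],[0,0,0]],"claw":[1,1,1,1,1,1,1,1,1,1]}' 20
python3 -m crank '{"delta_pos":[[-1.89,-3.515,0],[-1.89,-3.515,0],[-1.89,-3.515,0],[-1.89,-3.515,0],[-1.89,-3.515,0],[0,0,4],[0,0,4],[0,0,4],[0,0,0],[0,0,0]],"twist":[[0,0,0],[0,0,0],[0,0,0],[0,0,0],[0,0,0],[0,0,0],[0,0,0],[0,0,0],[0,0,0],[0,0,0]],"claw":[1,1,1,1,1,1,1,1,1,1]}'
cat > st.py <<'E'
from h import *
from scipy.spatial.transform import Rotation as Rn
L={1:(468.3,148.0),2:(470.9,98.2),3:(518.6,150.7),4:(521,101),5:(568.2,153.5)}
o=robot.get_obs(); R=Rn.from_rotvec(o["tcp_rot"]).as_matrix(); p=o["ee_pos"]
print(round(o["clock"],2),p.round(2),"z",R[:,2].round(4),"F",o["contact_force"].round(2),"M",o["torque"].round(3),"w",round(o["width"],3))
for k,v in L.items(): print(k,(R.T@(np.array([*v,p[2]])-p)).round(1)[:2])
E
python3 st.py
```

```text
clock: 1.3
ee_pos: [366.3, 317.7, 305.4]
tcp_rot: [-0.083, 3.14, 0.0]
contact_force: [0.4, 0.0, 0.1]
width: -0.001
gripper_force: 0.0
clock: 2.3
ee_pos: [469.2, 148.6, 185.8]
tcp_rot: [0.083, -3.14, 0.0]
contact_force: [0.2, 0.6, 1.7]
width: -0.002
gripper_force: 0.0
2.3 [469.21 148.6  185.82] z [-8.e-04 -2.e-04 -1.e+00] F [0.16 0.58 1.68] M [-0.008  0.005  0.018] w -0.002
1 [ 0.9 -0.6]
2 [  1.  -50.4]
3 [-49.4  -0.5]
4 [-49.2 -50.3]
5 [-99.1  -0.3]
```

```bash
python3 -m crank '{"delta_pos":[[0.09,-0.06,2],[0,0,2],[0,0,2],[0,0,1.5],[0,0,1],[0,0,0.5],[0,0,0],[0,0,0],[0,0,0],[0,0,0]],"twist":[[0,0,0],[0,0,0],[0,0,0],[0,0,0],[0,0,0],[0,0,0],[0,0,0],[0,0,0],[0,0,0],[0,0,0]],"claw":[1,1,1,1,1,1,1,1,1,1]}'
python3 st.py; python3 - <<'E'
from h import *
a=cv2.resize(robot.capture("scene")[90:220,150:300],None,fx=5,fy=5,interpolation=cv2.INTER_CUBIC)[:600,:750]
p=robot.get_obs()["ee_pos"]
for dz in (0,14,27):
    q=(pix("scene",p-[0,0,dz])-[150,90])*5; cv2.circle(a,(int(q[0]),int(q[1])),3,(0,0,255),-1); print(dz,q)
cv2.imwrite("pics/v3.png",a)
E
```

```text
clock: 3.3
ee_pos: [468.9, 148.0, 96.0]
tcp_rot: [-0.082, 3.139, 0.0]
contact_force: [0.2, -0.2, 1.3]
width: -0.001
gripper_force: 0.0
3.3 [468.89 148.04  95.98] z [ 1.1e-03  3.0e-04 -1.0e+00] F [ 0.2  -0.24  1.34] M [0.067 0.015 0.015] w -0.001
1 [ 0.6 -0. ]
2 [  0.6 -49.9]
3 [-49.8   0. ]
4 [-49.6 -49.7]
5 [-99.5   0.2]
0 [260.84189269 357.68948927]
14 [265.08155779 381.3631955 ]
27 [268.94445076 402.90173406]
```

View pics/v3.png

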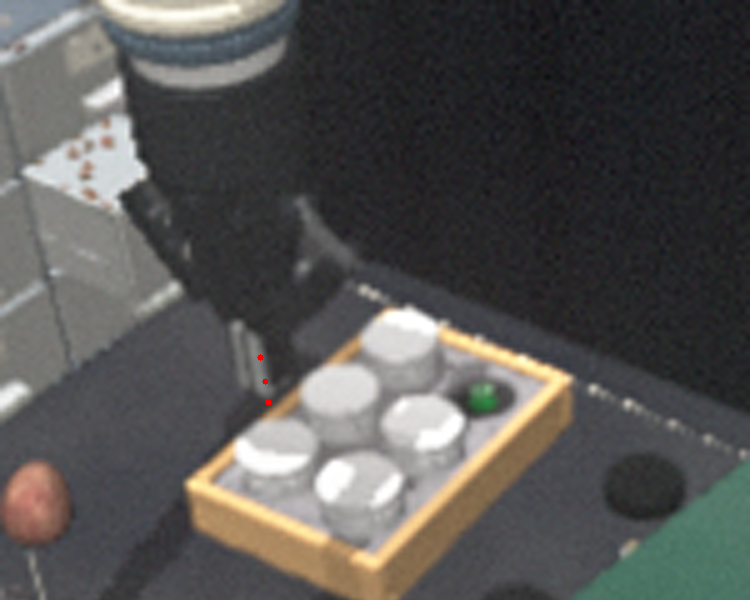

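The shut fingertips sit at the 14 mm mark over lid 1, so contact is expected at TCP z of about 60.

```bash
python3 -m crank '{"delta_pos":[[0,0,1],[0,0,1],[0,0,0.8],[0,0,0.3],[0,0,0.1],[0,0,0],[0,0,0],[0,0,0],[0,0,0],[0,0,0]],"twist":[[0,0,0],[0,0,0],[0,0,0],[0,0,0],[0,0,0],[0,0,0],[0,0,0],[0,0,0],[0,0,0],[0,0,0]],"claw":[1,1,1,1,1,1,1,1,1,1]}'
python3 st.py|head -1
python3 -m crank '{"delta_pos":[[0,0,0.05],[0,0,0.05],[0,0,0.05],[0,0,0.05],[0,0,0],[0,0,0],[0,0,0],[0,0,0],[0,0,0],[0,0,0]],"twist":[[0,0,0],[0,0,0],[0,0,0],[0,0,0],[0,0,0],[0,0,0],[0,0,0],[0,0,0],[0,0,0],[0,0,0]],"claw":[1,1,1,1,1,1,1,1,1,1]}'
python3 st.py|head -1
```

```text
clock: 4.35
ee_pos: [468.7, 148.0, 63.5]
tcp_rot: [-0.083, 3.14, 0.0]
contact_force: [-0.3, -0.1, -0.0]
width: 0.003
gripper_force: 0.0
4.35 [468.65 147.99  63.47] z [ 4.e-04  1.e-04 -1.e+00] F [-0.28 -0.12 -0.  ] M [-0.046 -0.045  0.017] w 0.003
clock: 5.35
ee_pos: [468.5, 148.0, 61.3]
tcp_rot: [-0.083, 3.14, -0.0]
contact_force: [0.3, 1.1, -0.2]
width: 0.003
gripper_force: 0.0
5.35 [468.54 147.97  61.28] z [ 0. -0. -1.] F [ 0.33  1.15 -0.23] M [-0.033  0.021  0.02 ] w 0.003
```

```bash
python3 -m crank '{"delta_pos":[[0,0,0.05],[0,0,0.05],[0,0,0],[0,0,0],[0,0,0],[0,0,0],[0,0,0],[0,0,0],[0,0,0],[0,0,0]],"twist":[[0,0,0],[0,0,0],[0,0,0],[0,0,0],[0,0,0],[0,0,0],[0,0,0],[0,0,0],[0,0,0],[0,0,0]],"claw":[1,1,1,1,1,1,1,1,1,1]}' | grep -E "pos|force"
python3 -m crank '{"delta_pos":[[0,0,0.05],[0,0,0.05],[0,0,0],[0,0,0],[0,0,0],[0,0,0],[0,0,0],[0,0,0],[0,0,0],[0,0,0]],"twist":[[0,0,0],[0,0,0],[0,0,0],[0,0,0],[0,0,0],[0,0,0],[0,0,0],[0,0,0],[0,0,0],[0,0,0]],"claw":[1,1,1,1,1,1,1,1,1,1]}'| grep -E "pos|force"
```

```text
ee_pos: [468.6, 147.9, 60.3]
contact_force: [-0.2, 0.4, 0.5]
gripper_force: 0.0
ee_pos: [468.7, 148.0, 59.5]
contact_force: [-0.7, 0.3, 5.6]
gripper_force: 2.6
```

```bash
python3 -m crank '{"delta_pos":[[0,0,0.05],[0,0,0],[0,0,0],[0,0,0],[0,0,0],[0,0,0],[0,0,0],[0,0,0],[0,0,0],[0,0,0]],"twist":[[0,0,0],[0,0,0],[0,0,0],[0,0,0],[0,0,0],[0,0,0],[0,0,0],[0,0,0],[0,0,0],[0,0,0]],"claw":[1,1,1,1,1,1,1,1,1,1]}' | grep -E "pos|force"; python3 st.py
```

```text
ee_pos: [468.7, 148.0, 59.4]
contact_force: [-2.3, -0.4, 8.0]
gripper_force: 3.7
8.35 [468.67 148.01  59.45] z [ 5.e-04  1.e-04 -1.e+00] F [-2.35 -0.44  7.96] M [-0.148  0.456 -0.013] w 0.001
1 [0.4 0. ]
2 [  0.4 -49.9]
3 [-50.    0.1]
4 [-49.8 -49.7]
5 [-99.7   0.2]
```

Lid 1 is rigid: it stays at 59.45 as the force rises to 8 N. Next is lid 3.

```bash
python3 -m crank '{"delta_pos":[[0,0,-0.6],[0,0,-0.6],[-1.7,0,0],[-1.7,0,0],[-1.6,0,0],[0,0,0.5],[0,0,0.4],[0,0,0.1],[0,0,0.1],[0,0,0]],"twist":[[0,0,0],[0,0,0],[0,0,0],[0,0,0],[0,0,0],[0,0,0],[0,0,0],[0,0,0],[0,0,0],[0,0,0]],"claw":[1,1,1,1,1,1,1,1,1,1]}' | grep -E "pos|force"; python3 st.py
python3 -m crank '{"delta_pos":[[0,0,0.05],[0,0,0.05],[0,0,0],[0,0,0],[0,0,0],[0,0,0],[0,0,0],[0,0,0],[0,0,0],[0,0,0]],"twist":[[0,0,0],[0,0,0],[0,0,0],[0,0,0],[0,0,0],[0,0,0],[0,0,0],[0,0,0],[0,0,0],[0,0,0]],"claw":[1,1,1,1,1,1,1,1,1,1]}' | grep -E "pos|force"
```

```text
ee_pos: [518.1, 150.6, 59.9]
contact_force: [0.3, -0.4, 0.8]
gripper_force: 0.0
9.35 [518.09 150.64  59.89] z [ 0.e+00  1.e-04 -1.e+00] F [ 0.31 -0.42  0.75] M [-0.02  -0.019  0.032] w 0.001
1 [49.9 -0. ]
2 [ 49.9 -49.9]
3 [-0.5  0. ]
4 [ -0.3 -49.7]
5 [-50.2   0.2]
ee_pos: [518.5, 150.7, 59.5]
contact_force: [-3.2, 0.4, 5.3]
gripper_force: 2.8
```

Lid 3 is rigid too (5 N within 0.4 mm). Lid 5 next.

```bash
python3 -m crank '{"delta_pos":[[0,0,-0.6],[0,0,-0.6],[-1.7,0,0],[-1.7,0.02,0],[-1.65,0,0],[0,0,0.5],[0,0,0.4],[0,0,0.1],[0,0,0.1],[0,0,0]],"twist":[[0,0,0],[0,0,0],[0,0,0],[0,0,0],[0,0,0],[0,0,0],[0,0,0],[0,0,0],[0,0,0],[0,0,0]],"claw":[1,1,1,1,1,1,1,1,1,1]}' | grep -E "pos|force"; python3 st.py
python3 -m crank '{"delta_pos":[[0,0,0.05],[0,0,0.05],[0,0,0],[0,0,0],[0,0,0],[0,0,0],[0,0,0],[0,0,0],[0,0,0],[0,0,0]],"twist":[[0,0,0],[0,0,0],[0,0,0],[0,0,0],[0,0,0],[0,0,0],[0,0,0],[0,0,0],[0,0,0],[0,0,0]],"claw":[1,1,1,1,1,1,1,1,1,1]}' | grep -E "pos|force"
```

```text
ee_pos: [568.4, 153.5, 59.8]
contact_force: [-0.5, -0.3, -0.2]
gripper_force: 0.1
11.35 [568.44 153.48  59.77] z [-2.e-04 -0.e+00 -1.e+00] F [-0.52 -0.25 -0.18] M [-0.034 -0.013  0.028] w -0.004
1 [100.3  -0.2]
2 [100.3 -50.1]
3 [49.9 -0.2]
4 [ 50.1 -49.9]
5 [0.2 0. ]
ee_pos: [568.9, 153.5, 58.8]
contact_force: [0.1, 0.5, 0.9]
gripper_force: 0.5
```

Lid 5 appears to give. I press 2 mm more to confirm.

```bash
python3 -m crank '{"delta_pos":[[0.05,0,0.05],[0,0,0.05],[0,0,0.05],[0,0,0.05],[0,0,0],[0,0,0],[0,0,0],[0,0,0],[0,0,0],[0,0,0]],"twist":[[0,0,0],[0,0,0],[0,0,0],[0,0,0],[0,0,0],[0,0,0],[0,0,0],[0,0,0],[0,0,0],[0,0,0]],"claw":[1,1,1,1,1,1,1,1,1,1]}' | grep -E "pos|force"; python3 st.py
```

```text
ee_pos: [568.5, 153.4, 56.8]
contact_force: [0.1, -0.2, 2.8]
gripper_force: 1.4
13.35 [568.49 153.4   56.84] z [ 2.e-04 -0.e+00 -1.e+00] F [ 0.06 -0.18  2.79] M [-0.009 -0.254 -0.023] w 0.003
1 [ 1.003e+02 -1.000e-01]
2 [100.4 -50. ]
3 [50.  -0.1]
4 [ 50.2 -49.8]
5 [0.3 0.1]
```

Lid 5 is the loose one (about 1 N/mm). Now I press it home, expecting the stop near 54.5.

```bash
python3 -m crank '{"delta_pos":[[0,0,0.05],[0,0,0.05],[0,0,0.05],[0,0,0.05],[0,0,0],[0,0,0],[0,0,0],[0,0,0],[0,0,0],[0,0,0]],"twist":[[0,0,0],[0,0,0],[0,0,0],[0,0,0],[0,0,0],[0,0,0],[0,0,0],[0,0,0],[0,0,0],[0,0,0]],"claw":[1,1,1,1,1,1,1,1,1,1]}' | grep -E "pos|force"
python3 -m crank '{"delta_pos":[[0,0,0.05],[0,0,0.05],[0,0,0],[0,0,0],[0,0,0],[0,0,0],[0,0,0],[0,0,0],[0,0,0],[0,0,0]],"twist":[[0,0,0],[0,0,0],[0,0,0],[0,0,0],[0,0,0],[0,0,0],[0,0,0],[0,0,0],[0,0,0],[0,0,0]],"claw":[1,1,1,1,1,1,1,1,1,1]}' | grep -E "pos|force"; python3 st.py
```

```text
ee_pos: [568.5, 153.4, 54.9]
contact_force: [2.2, 0.8, 5.5]
gripper_force: 2.3
ee_pos: [568.5, 153.4, 54.6]
contact_force: [0.3, 0.2, 7.3]
gripper_force: 4.0
15.35 [568.54 153.44  54.59] z [ 6.e-04  1.e-04 -1.e+00] F [0.33 0.23 7.35] M [-0.069  0.018 -0.08 ] w 0.003
1 [100.4  -0.2]
2 [100.4 -50. ]
3 [50.  -0.1]
4 [ 50.2 -49.9]
5 [0.3 0.1]
```

```bash
python3 -m crank '{"delta_pos":[[0,0,0.04],[0,0,0.04],[0,0,0],[0,0,0],[0,0,0],[0,0,0],[0,0,0],[0,0,0],[0,0,0],[0,0,0]],"twist":[[0,0,0],[0,0,0],[0,0,0],[0,0,0],[0,0,0],[0,0,0],[0,0,0],[0,0,0],[0,0,0],[0,0,0]],"claw":[1,1,1,1,1,1,1,1,1,1]}' | grep -E "pos|force"; python3 st.py|head -1
python3 - <<'E'
from h import *
cv2.imwrite("pics/v4.png",cv2.resize(robot.capture("scene")[110:220,170:300],None,fx=5,fy=5,interpolation=cv2.INTER_CUBIC))
E
```

```text
ee_pos: [568.6, 153.4, 54.5]
contact_force: [-2.0, -0.4, 11.2]
gripper_force: 5.5
16.35 [568.56 153.44  54.47] z [ 8.e-04  1.e-04 -1.e+00] F [-1.99 -0.37 11.15] M [-0.143  0.326 -0.002] w 0.003
```

View pics/v4.png

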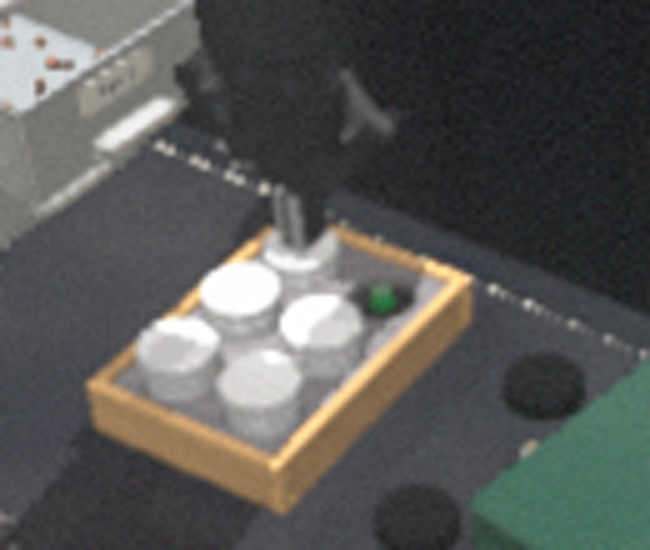

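The fingertips hold lid 5 (about (300,255) in the crop) level and down. It went 5.0 mm to a firm stop at 11 N, and the jar and the other lids are undisturbed.

```bash
python3 -c "
from bench import robot
print(robot.job_done())"
```

```text
the job is handed in; nothing more can be done
None
```

Lid 5 was the loose one (lids 1 and 3 pressed rigid; 2 and 4 not pressed once it was found); it is held down level and fully home, 5 mm down against a firm stop at about 11 N, and the job was handed in at about 16 s.

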